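# Feed one binding disc and park it in the nest

## Task

Press the disc feeder's plunger fully down once and let it come back up, so that a single binding disc slides out of the outlet at the front. Then push that disc along the table with the fingertips, without picking it up, into the low wooden U-shaped nest through its open side, until the whole disc lies flat inside the nest. Leave the other discs in the feeder and everything else on the table where it is.

Things in the scene. Friction and masses are not known exactly. Their poses are not given: they have to be found in the camera images.
- feeder: grey and aluminium disc feeder, fixed. Origin on the table under the magazine's axis; a disc comes out towards its own -x; z up. Magazine x -23 to 19.5, y +-25 mm, 46 mm high, open on top: four stacked discs, the lowest on the table itself. Housing with the plunger x 19.5 to 87.5, y +-25 mm, 44 mm high, with two feet 4 mm high out to y +-37 mm (x 39 to 65 mm)
- plunger_top (a point): centre of the upper face of the plunger's round black pad, 30 mm across, on top of the housing, 56 mm behind the magazine's axis (feeder x = +56 mm); 72 mm above the table when up
- plunger (a joint): plunger travel in m: 0 up, 0.020 fully down. A spring returns it (about 2.5 N at the top, 4.5 N at the bottom, plus 2.5 N per 0.1 m/s). It drives a flat blade 50 mm forward, which pushes out the lowest disc; the blade goes back with the plunger and the next disc drops
- outlet (a point): point in front of the feeder, 5 mm above the table, about where the centre of the disc comes to lie after a full slow press (feeder x = -48.5 mm, y = 0); the disc may slide on by some mm. A fixed tool tray with walls 32 mm high lies to the left of here; its near edge runs from (x 0.42, y -0.18) to (0.60, -0.15) m
- disc_1_center (a point): centre of the lowest disc of the stack, the one that comes out: black flat plastic disc, 36 mm across, 10 mm thick, about 20 g; 5 mm above the table when it lies on it
- disc_2_center (a point): centre of disc number 2 from below in the magazine, a disc like the first; it is to stay in the feeder
- disc_3_center (a point): centre of disc number 3 from below in the magazine, a disc like the first; it is to stay in the feeder
- disc_4_center (a point): centre of disc number 4 from below in the magazine, a disc like the first; it is to stay in the feeder
- nest: low U of light wood, fixed, 6 mm high, no floor, in front of the feeder and to its right. Origin on the table at the centre of its inside: 52 mm (its x, +-26) by 66 mm (its y, +-33); walls 10 mm thick. Closed at +x and both y sides, open towards its own -x (mouth at x = -26 mm), where two flared ears reach to x = -46 mm and widen the mouth to about 80 mm
- tape_roll: small roll of dark tape lying flat, 58 mm across, 19 mm high; bystander; origin at the centre of its underside
- thread_spool: standing wooden spool of thread, 47 mm across, 60 mm high; bystander; origin at the centre of its underside
- ink_tin: flat closed ink pad tin, 61 x 91 x 16 mm; bystander; origin at the centre of its underside
- clip: black binder clip, 40 x 41 mm, 47 mm high; bystander; origin at the centre of its underside
- pencil: pencil lying flat, 123 mm long, 7 mm thick; bystander; origin at the centre of its underside
- stamp: wooden hand stamp standing upright, 36 x 40 mm, 74 mm high; bystander; origin at the centre of its underside
Not all that is in view belongs to the job. Several things look just like the nest: the one meant starts farthest to the robot's right.

How it is judged:
By the outcome, as a careful person would: the job done as asked, in the order asked, and still so for the second after the job is handed in, with the robot touching nothing.
It also fails if it takes over 64 s, if anything falls off the work surface, if the arm or the gripper's body presses on something with over 40 N, if the wrist force passes 120 N, or if a joint passes its speed limit or range.

## Robot

A 6-joint arm with a two-finger parallel gripper is mounted at the origin on the work surface; the furniture and walls round the work are solid. World frame = base frame: x ahead of the robot, y to its left, z up, the work surface at z = 0. Lengths are in mm, angles in degrees, forces in N, time in s.
With the tool pointing down it reaches from about 300 to 850 mm from the base axis. Payload 4.2 kg.
Tool frame: the origin (TCP) lies on the centre line of the jaws, within the pads' length; the fingertips stand 14 mm ahead of it and the grasp point (between the pads) lies 5 mm behind it (env.finger_overhang is the z of the fingertips in the tool frame, in mm); z points along the fingers, y is the line along which they close (so a half turn about z gives the same grasp; the last joint's range is limited). The gripper opens to 91 mm and grips with 3 to 60 N. Pads are 32 mm wide; open, the fingers measure 118 mm over their backs; the gripper's body (76 mm by 178 mm) begins 60 mm behind the grasp point.
Start: joints at [66.119, 18.312, 89.639, -0, 72.044, -1.146], TCP at [222.224, 530.341, 199.176] pointing down, gripper open.
Joint ranges: [-177.97, 177.97], [-48.28, 115.42], [12.27, 149.76], [-77.06, 257.06], [2.81, 150.46], [-146.56, 146.56]. Speed limits (degrees/s): [147.25, 147.25, 180, 180, 180, 180].

## Interface

Orientations are given as [roll, pitch, yaw] about the fixed x, y, z axes, in that order (R = Rz(yaw) Ry(pitch) Rx(roll)).
In Python, from workcell import sensors, viewer, env gives the robot as it stands. The module is installed in compiled form; this text tells all that it offers.
- The arm moves only by the tool step_arm, never from a script. Its argument "plan" is one flat list of numbers, 6 for each row, row after row: the shift along the tool's x, y, z in cm, then the turn, a rotation vector about the tool's x, y, z in rad. In form: [x, y, z, wx, wy, wz, x, y, z, wx, wy, wz, ...]. A call has 1 to 5 rows; each row shifts and turns the commanded pose from where the row before left it, along the tool's axes as they then stand; what a row does not reach is not made up. A row lasts 1/12 s, in which the tool goes at most 41.7 mm and 7.16 degrees, less where a joint would pass 70% of its speed; a pose out of reach is approached as far as the arm can. A call is refused whole if a number of a shift passes 4.17 or a number of a turn 0.125, either way. A call with a gripper value outside its range is refused whole. "hand" is the finger opening in cm, from 0 to 9.12, set as the call begins (left out, the last holds). The fingers move at their own pace and stop on an object; "newtons" is the grip in N (left out, the last holds). Time passes only in rows, so rows that do not move let the fingers close. It gives the time, the measured TCP pose, the force, the opening and the grip force at its end, in the units of the state.
- sensors.state(): the state, without advancing time (a new reading comes with each control period).
- viewer.grab_frame(name): name is "scene" or "top"; returns a dict with "img" (480x640x3 uint8, red, green, blue), "fx", "fy", "cx", "cy" (pixels), "position" and "attitude" of the camera in the world. Camera axes: x right, y down, z forward; pixel columns grow to the right and rows downward; lengths in mm; the calibration is good to about 2 mm. A picture is of the moment at which its call begins. There is no depth.
- env.job_done(): hands the job in; it is judged then, once.
Trained networks look in a picture, given as the dict that the camera call returned (one of the last four; its "shot" number tells which), for a name from the list of things; names that differ only in an ending like _2 or _b are one class to them, and where a whole thing is asked for, a point or a joint stands for the part that bears it (a point fixed in the world has none). Each returns a list of dicts, best first, with "score" (0 to 1); they miss things now and then, are a little off and sometimes report something else, mostly with a low value. They report only what shows in the picture. A call takes as long as a camera call. They do not tell look-alikes from the thing itself.
- viewer.boxes_of(name, picture): "location" ([column, row] in pixels, amid what is visible of it).
- viewer.pinpoint(name, picture): "location" ([column, row] in pixels: a listed point, or the origin of a listed thing).
The state is a dict: "time_s": time; "qpos": joint angles; "qvel": joint speeds; "effort": joint torques, N m; "ee_pos": TCP position; "ee_rot": TCP orientation; "force": force on the tool from outside, world axes, zero at the start; "torque": the same for the moment, N m; "gripper_width": finger opening in mm; "gripper_force": force on a finger pad.
Only numpy, scipy, OpenCV 4.12 (cv2) and the standard library are available. Lean on these libraries where they do the work, as an engineer would, in place of code of your own. Each camera call takes 0.05 s, during which the arm holds its last target. There are 200 camera calls.

## Working session

There is one attempt and no reset: what is moved stays moved. The work goes in short steps, Python scripts to look and compute and a tool call to move; the robot and the scene stay as the last step left them, time stands still between calls to the robot, and variables do not carry over. Pictures are saved under pics/ and viewed, at most 10 in all, crops included, and the job is handed in when it is done.

Besides the shell and the picture viewer there is one more tool, called after ">>>" as name(argument=value, ...) on one line, values as JSON. step_arm: Moves the arm, as the interface text tells. Its arguments: {"type":"object","properties":{"plan":{"type":"array","items":{"type":"number"}},"hand":{"type":"number"},"newtons":{"type":"number"}},"required":["plan"]}

```bash
mkdir -p pics
cat > h.py <<'E'
import numpy as np, cv2
from workcell import sensors, viewer, env
from scipy.spatial.transform import Rotation as R
def Rc(p):
    a=np.array(p["attitude"],float)
    return a if a.shape==(3,3) else R.from_euler('xyz',a,degrees=True).as_matrix()
def ray(p,uv):
    d=np.array([(uv[0]-p["cx"])/p["fx"],(uv[1]-p["cy"])/p["fy"],1.])
    return np.array(p["position"],float),Rc(p)@d
def onz(p,uv,z):
    o,d=ray(p,uv); return (o+d*(z-o[2])/d[2])
def tri(p1,u1,p2,u2):
    o1,d1=ray(p1,u1);o2,d2=ray(p2,u2)
    s=np.linalg.lstsq(np.c_[d1,-d2],o2-o1,rcond=None)[0]
    a,b=o1+s[0]*d1,o2+s[1]*d2
    return (a+b)/2,np.linalg.norm(a-b)
def proj(p,X):
    c=Rc(p).T@(np.array(X)-p["position"]); return [p["fx"]*c[0]/c[2]+p["cx"],p["fy"]*c[1]/c[2]+p["cy"]]
def save(p,n): cv2.imwrite(f"pics/{n}.png",cv2.cvtColor(p["img"],cv2.COLOR_RGB2BGR))
E
python3 - <<'E'
from h import *
np.set_printoptions(precision=1,suppress=True)
P={}
for n in("scene","top"):
    p=P[n]=viewer.grab_frame(n); save(p,n+"0")
    print(n,p["position"],p["attitude"],p["fx"],p["cx"],p["cy"])
hs=dict(feeder=0,plunger_top=72,outlet=5,disc_1_center=5,disc_4_center=35,nest=0,tape_roll=0,thread_spool=0,ink_tin=0,clip=0,pencil=0,stamp=0)
for k,z in hs.items():
    for n in P:
        for r in viewer.pinpoint(k,P[n])[:5]:
            print(k,n,np.array(r["location"]),round(r["score"],2),onz(P[n],r["location"],z)[:2])
E
```

```text
scene [-218.2 -496.4  885.1] [-135.3   -0.2  -57.9] 490.825284886367 328.9593705134016 242.72229094730434
top [ 193.7  -95.8 1390.8] [-168.1   -0.1  -82.6] 582.0011229479119 316.5641555525111 242.56933538158364
feeder scene [410.3 267.8] 0.94 [ 557.3 -245.9]
feeder top [397.9 224. ] 0.73 [ 557.3 -252.7]
plunger_top scene [423.5 229.8] 0.4 [ 621.8 -240.3]
plunger_top top [398.  194.9] 0.53 [ 608.7 -237.7]
plunger_top top [459.2 270.2] 0.41 [ 448.1 -395. ]
outlet scene [404.2 274.5] 0.91 [ 525.8 -244.3]
outlet scene [414.9 258.4] 0.38 [ 586.9 -243.5]
outlet scene [251.7 182. ] 0.29 [609.2 280.2]
outlet scene [409.  258.3] 0.2 [ 579.5 -231.2]
outlet top [394.1 240.7] 0.56 [ 513.1 -247.1]
disc_1_center scene [409.2 264.7] 0.6 [ 560.6 -240.7]
disc_1_center top [317.5 185. ] 0.44 [629.3 -43.9]
disc_1_center top [394.7 224. ] 0.29 [ 554.9 -244.3]
disc_4_center scene [416.2 256.7] 0.43 [ 566.1 -252.4]
disc_4_center top [395.9 215.7] 0.57 [ 567.9 -241.9]
nest scene [393.  365.2] 0.9 [ 297.3 -330.9]
nest scene [461.4 327.4] 0.76 [ 459.2 -414.5]
nest scene [406.5 276.7] 0.31 [ 526.7 -250.5]
nest top [422.1 332.8] 0.97 [ 301.1 -336.1]
nest top [462.3 270.3] 0.92 [ 462.8 -418.8]
tape_roll scene [352.9 217.2] 0.56 [639.8 -37.8]
tape_roll top [318.  180.1] 0.67 [643.7 -43.3]
thread_spool scene [488.2 302.7] 0.64 [ 555.4 -441. ]
thread_spool top [471.4 237.4] 0.74 [ 547.  -434.5]
ink_tin scene [250.3 181.1] 0.95 [615.  290.6]
ink_tin top [185.4 178.1] 0.86 [605.8 286.1]
clip scene [470.6 284.3] 0.75 [ 585.8 -387.8]
clip top [451.8 221.2] 0.49 [ 581.5 -383.6]
pencil scene [252.3 215.3] 0.61 [502.1 193.9]
pencil top [214.8 224. ] 0.59 [498.9 193.7]
pencil top [394.2 238.5] 0.51 [ 519.7 -247.4]
stamp scene [271.  191.8] 0.71 [608.1 211. ]
stamp scene [410.5 266. ] 0.55 [ 562.8 -243.8]
stamp top [217.8 178.4] 0.88 [615.6 205.6]
```

```bash
python3 -c "
from h import *
s=sensors.state();print(s['ee_pos'],s['ee_rot'],s['time_s'],s['force'],s['gripper_width'],env.finger_overhang)"
```

```text
[222.23772818 530.34427632 199.19827257] [1.79991463e+02 1.73972138e-03 1.57265730e+02] 1.3 [-0.15579576 -0.05653667  0.25696265] 91.31975936135831 14.0
```

Run:
```python
from h import *
t=cv2.imread("pics/top0.png");cv2.imwrite("pics/top0c.png",cv2.resize(t[160:380,300:540],None,fx=3.0,fy=2.7 if 0 else 2.7,interpolation=cv2.INTER_CUBIC) if 0 else cv2.resize(t[160:370,300:560],(780,630),interpolation=cv2.INTER_CUBIC)[:600])
s=cv2.imread("pics/scene0.png");cv2.imwrite("pics/scene0c.png",cv2.resize(s[200:400,330:590],(780,600),interpolation=cv2.INTER_CUBIC))
```

```text
(no output)
```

View pics/top0c.png

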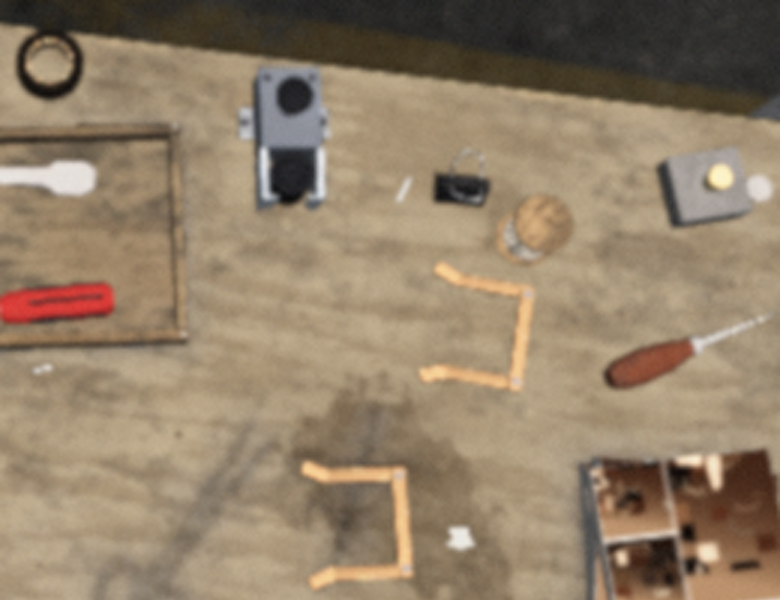

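View pics/scene0c.png

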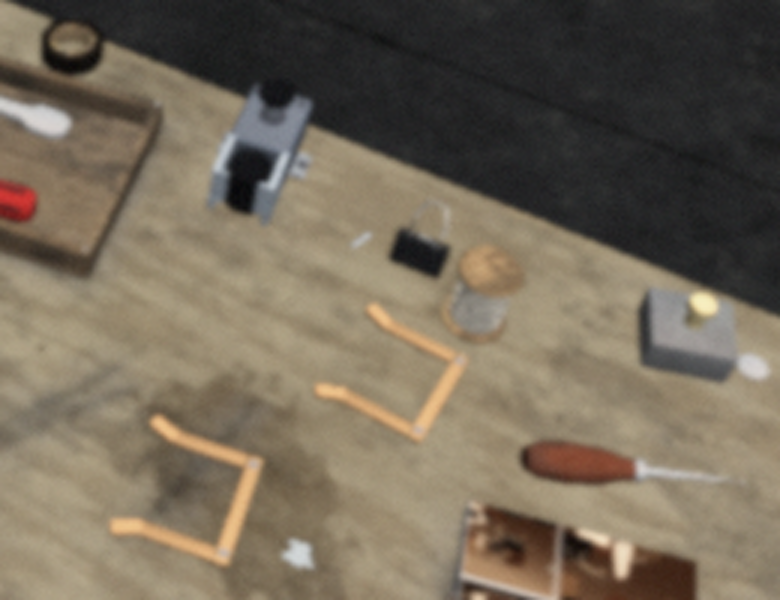

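Top picture: the two look-alike nests are at (462,270) and (422,333). The first lies farther right (y ≈ -415 against -335), so it is the one meant. Its mouth faces left, towards the feeder outlet, and the crop confirms this. The feeder is at (398,224), its pad at (398,192), and its outlet faces the robot.

Run:
```python
from h import *
from scipy.optimize import least_squares
np.set_printoptions(precision=1,suppress=True)
t=viewer.grab_frame("top");s=viewer.grab_frame("scene")
T=lambda x,y:(300+x/3,160+y/3); S=lambda x,y:(330+x/3,200+y/3)
print("plunger tri",tri(t,T(295,95),s,S(277,93)))
# nest: outer closed corners (36,+-43); ear tips (-46,~+-48), z 6
M=np.array([[36,43],[36,-43]]);
ct=[T(530,290),T(517,387)]; cs=[S(463,358),S(420,435)]
et=[T(440,268),T(425,374)]; es=[S(373,310),S(322,390)]
print("corners",[tri(t,a,s,b) for a,b in zip(ct,cs)]);print("ears",[tri(t,a,s,b) for a,b in zip(et,es)])
cor=[(onz(t,a,6)+onz(s,b,6))[:2]/2 for a,b in zip(ct,cs)]; ear=[(onz(t,a,6)+onz(s,b,6))[:2]/2 for a,b in zip(et,es)]
d=(cor[0]+cor[1])/2-(ear[0]+ear[1])/2; print("nest x dir by length",np.degrees(np.arctan2(d[1],d[0])),np.linalg.norm(d)); w=cor[0]-cor[1]; print("width",np.linalg.norm(w),"dir",np.degrees(np.arctan2(w[1],w[0]))-90-90+90*0)
u=d/np.linalg.norm(d); print("nest origin from corners",(cor[0]+cor[1])/2-36*u)
# feeder front top corners of magazine z46: (-23,+-25); read from crops
ft=[T(262,205),T(322,203)]; fs=[S(212,204),S(266,219)]
print("front",[onz(t,a,10) for a in ft],[onz(s,b,10) for b in fs])
for k in("feeder","plunger_top","nest","outlet"):
    print(k,[(onz(p,r["location"],{"plunger_top":72}.get(k,0))[:2],r["score"]) for p in(t,s) for r in viewer.pinpoint(k,p)[:2]])
```

```text
plunger tri (array([ 617.8, -238.5,   70.2]), np.float64(1.589743341485505))
corners [(array([ 499.3, -449.3,    8.2]), np.float64(1.2084983173305492)), (array([ 419.9, -445.6,    8. ]), np.float64(2.941679866801272))]
ears [(array([ 508.9, -376.7,    4.1]), np.float64(1.375426150264)), (array([ 421.4, -372.6,    3.9]), np.float64(2.4992613474568475))]
nest x dir by length -92.78270366908272 73.12071785538608
width 79.6275864450497 dir -182.70448225958688
nest origin from corners [ 462.4 -411.6]
front [array([ 540.5, -227.1,   10. ]), array([ 548.5, -275.3,   10. ])] [array([ 535.6, -229.6,   10. ]), array([ 544.1, -272.6,   10. ])]
feeder [(array([ 559.1, -245.3]), 0.76), (array([617.1, 202.4]), 0.21), (array([ 557.9, -251.7]), 0.96), (array([606.2, 276. ]), 0.7)]
plunger_top [(array([ 621. , -240.4]), 0.67), (array([ 485.4, -443.1]), 0.44)]
nest [(array([ 457.5, -412.4]), 0.7), (array([ 296.7, -331.5]), 0.67), (array([ 463.8, -417.3]), 0.86), (array([ 303.1, -333.7]), 0.76)]
outlet [(array([ 516.5, -241.6]), 0.57), (array([ 523.1, -248.9]), 0.75)]
```

```bash
cat >> h.py <<'E'
def plan(p0,yaw0,p1,yaw1,ncalls,n=5):
    """constant row per call, tool down; returns rounded rows (cm, rad)"""
    p=np.array(p0,float);yaw=yaw0
    for c in range(ncalls):
        w=round(-np.radians(yaw1-yaw)/((ncalls-c)*n),3)
        goal=p+(np.array(p1)-p)/(ncalls-c)
        B=sum(R.from_euler('xyz',[180,0,yaw-np.degrees(w)*i],degrees=True).as_matrix() for i in range(n))
        r=np.round(np.linalg.solve(B,goal-p)/10,2)
        p=p+B@r*10; yaw-=np.degrees(w)*n
        print(list(r),w,"->",p.round(1),round(yaw,1))
E
python3 - <<'E'
from h import *
plan([222.2,530.3,199.2],157.3,[618,-239,150],87,5)
E
```

```text
[np.float64(-2.86), np.float64(-1.96), np.float64(0.2)] 0.049 -> [301.4 376.6 189.2] 143.3
[np.float64(-3.25), np.float64(-1.21), np.float64(0.2)] 0.049 -> [380.6 222.8 179.2] 129.2
[np.float64(-3.45), np.float64(-0.39), np.float64(0.19)] 0.049 -> [459.6  68.7 169.7] 115.2
[np.float64(-3.44), np.float64(0.46), np.float64(0.2)] 0.049 -> [538.7 -85.3 159.7] 101.2
[np.float64(-3.22), np.float64(1.28), np.float64(0.19)] 0.049 -> [ 617.8 -239.   150.2] 87.1
```

>>> step_arm(plan=[-2.86, -1.96, 0.2, 0, 0, 0.049, -2.86, -1.96, 0.2, 0, 0, 0.049, -2.86, -1.96, 0.2, 0, 0, 0.049, -2.86, -1.96, 0.2, 0, 0, 0.049, -2.86, -1.96, 0.2, 0, 0, 0.049], hand=0)

```text
time_s: 2.22
ee_pos: [302.0, 375.3, 189.1]
ee_rot: [180.0, 0.0, 143.1]
force: [0.6, -0.8, 1.0]
gripper_width: 60.5
gripper_force: 0.0
```

>>> step_arm(plan=[-3.25, -1.21, 0.2, 0, 0, 0.049, -3.25, -1.21, 0.2, 0, 0, 0.049, -3.25, -1.21, 0.2, 0, 0, 0.049, -3.25, -1.21, 0.2, 0, 0, 0.049, -3.25, -1.21, 0.2, 0, 0, 0.049])

```text
time_s: 2.63
ee_pos: [381.2, 221.3, 179.3]
ee_rot: [179.9, 0.0, 129.1]
force: [0.7, 0.9, -0.1]
gripper_width: 27.3
gripper_force: 0.0
```

>>> step_arm(plan=[-3.45, -0.39, 0.2, 0, 0, 0.049, -3.45, -0.39, 0.2, 0, 0, 0.049, -3.45, -0.39, 0.2, 0, 0, 0.049, -3.45, -0.39, 0.2, 0, 0, 0.049, -3.45, -0.39, 0.2, 0, 0, 0.049])

```text
time_s: 3.05
ee_pos: [460.2, 67.0, 169.3]
ee_rot: [179.9, 0.0, 115.0]
force: [0.5, 0.8, 0.2]
gripper_width: 0.4
gripper_force: 0.0
```

>>> step_arm(plan=[-3.44, 0.46, 0.2, 0, 0, 0.049, -3.44, 0.46, 0.2, 0, 0, 0.049, -3.44, 0.46, 0.2, 0, 0, 0.049, -3.44, 0.46, 0.2, 0, 0, 0.049, -3.44, 0.46, 0.2, 0, 0, 0.049])

```text
time_s: 3.47
ee_pos: [539.2, -87.2, 159.1]
ee_rot: [180.0, -0.0, 101.0]
force: [1.1, 0.7, 0.9]
gripper_width: 0.5
gripper_force: 0.0
```

>>> step_arm(plan=[-3.22, 1.28, 0.2, 0, 0, 0.049, -3.22, 1.28, 0.2, 0, 0, 0.049, -3.22, 1.28, 0.2, 0, 0, 0.049, -3.22, 1.28, 0.2, 0, 0, 0.049, -3.22, 1.28, 0.2, 0, 0, 0.049])

```text
time_s: 3.88
ee_pos: [618.1, -240.8, 148.9]
ee_rot: [180.0, -0.0, 86.9]
force: [1.3, 0.1, 0.5]
gripper_width: 0.6
gripper_force: 0.0
```

>>> step_arm(plan=[0, 0, 1.5, 0, 0, 0, 0, 0, 1.5, 0, 0, 0, 0, 0, 1.5, 0, 0, 0, 0, 0, 0.5, 0, 0, 0, 0, 0, 0, 0, 0, 0])

```text
time_s: 4.3
ee_pos: [616.3, -238.9, 97.4]
ee_rot: [-179.8, -0.1, 87.1]
force: [-0.6, -0.1, 0.3]
gripper_width: 0.5
gripper_force: 0.0
```

Run:
```python
from h import *
t=viewer.grab_frame("top");s=viewer.grab_frame("scene")
c=lambda p,x,y:cv2.resize(cv2.cvtColor(p["img"],4)[y:y+100,x:x+65*1],(390,600),interpolation=cv2.INTER_CUBIC)
cv2.imwrite("pics/a.png",np.hstack([c(t,365,150),c(s,385,190)]))
print(sensors.state()["ee_pos"],proj(t,[618,-239,72]),proj(s,[618,-239,72]))
```

```text
[ 617.74973826 -239.19787565   99.72910259] [np.float64(398.9550894412691), np.float64(191.22003044831212)] [np.float64(422.32627946134124), np.float64(230.51722399502668)]
```

View pics/a.png

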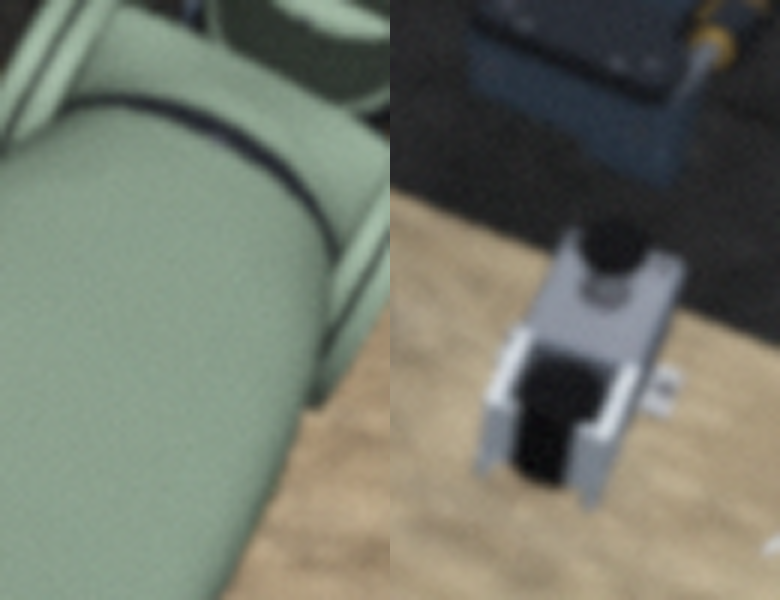

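The scene crop shows the pad at scene pixel (422,231), which matches the projected target. The gripper stands above it, and I will press slowly.

>>> step_arm(plan=[0, 0, 0.5, 0, 0, 0, 0, 0, 0.4, 0, 0, 0, 0, 0, 0.2, 0, 0, 0, 0, 0, 0.2, 0, 0, 0, 0, 0, 0.2, 0, 0, 0])

```text
time_s: 4.82
ee_pos: [617.4, -239.2, 84.1]
ee_rot: [180.0, -0.0, 87.1]
force: [-0.5, -0.6, 0.1]
gripper_width: 0.5
gripper_force: 0.0
```

>>> step_arm(plan=[0, 0, 0.2, 0, 0, 0, 0, 0, 0.2, 0, 0, 0, 0, 0, 0.2, 0, 0, 0, 0, 0, 0.2, 0, 0, 0, 0, 0, 0.2, 0, 0, 0])

```text
time_s: 5.23
ee_pos: [617.3, -239.2, 73.9]
ee_rot: [180.0, -0.0, 87.1]
force: [0.8, -0.2, 1.2]
gripper_width: 0.6
gripper_force: 0.0
```

>>> step_arm(plan=[0, 0, 0.2, 0, 0, 0, 0, 0, 0.15, 0, 0, 0, 0, 0, 0.15, 0, 0, 0, 0, 0, 0.1, 0, 0, 0, 0, 0, 0.1, 0, 0, 0])

```text
time_s: 5.65
ee_pos: [617.3, -239.2, 67.0]
ee_rot: [180.0, -0.0, 87.1]
force: [-0.2, 1.0, 0.6]
gripper_width: 0.4
gripper_force: 0.0
```

The force stays near zero where about 4–5 N is expected, so I will look before going on.

Run:
```python
from h import *
s=viewer.grab_frame("scene")
cv2.imwrite("pics/b.png",cv2.resize(cv2.cvtColor(s["img"],4)[180:300,360:500],(700,600),interpolation=cv2.INTER_CUBIC))
st=sensors.state();print(st["ee_pos"],st["force"],st["gripper_width"])
X=st["ee_pos"]-np.array([0,0,14]);print(proj(s,X))
```

```text
[ 617.22985591 -239.17826494   66.84375254] [ 0.55635756 -0.01128447 -0.85763742] 0.3605590939204637
[np.float64(421.15782844761713), np.float64(236.44273479371805)]
```

View pics/b.png

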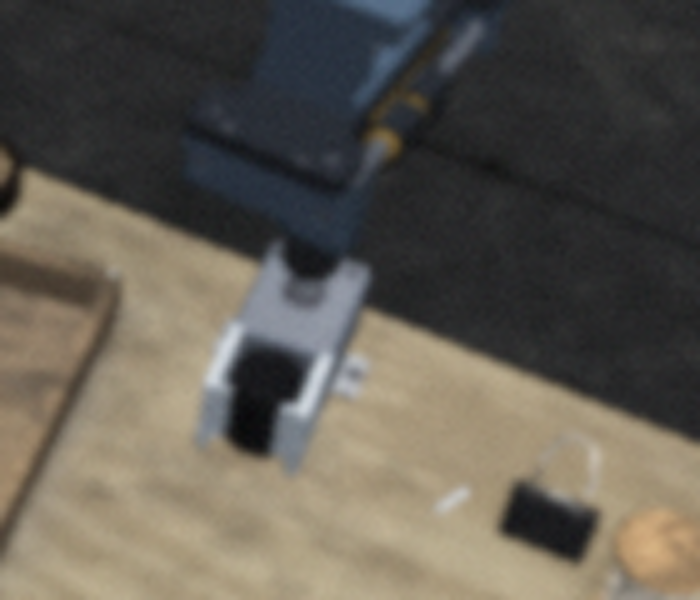

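Run:
```python
from h import *
s=viewer.grab_frame("scene");st=sensors.state()
im=cv2.cvtColor(s["img"],4).copy();p=np.array(st["ee_pos"]);Rm=R.from_euler('xyz',st["ee_rot"],degrees=True).as_matrix()
K=5;x0,y0=360,150
big=cv2.resize(im[y0:y0+120,x0:x0+140],(700,600),interpolation=cv2.INTER_CUBIC)
def pt(b,c): cv2.circle(big,tuple(int(v) for v in (np.array(proj(s,p+Rm@np.array(b)))-[x0,y0])*K),4,c,1)
for sx in(-1,1):
    for sy in(-1,1):
        pt([38*sx,89*sy,-65],(0,0,255)); pt([16*sx,13*sy,14],(0,255,0)); pt([16*sx,13*sy,-60],(255,255,0))
cv2.convertScaleAbs(big,big,1.6,20)
cv2.imwrite("pics/c.png",big)
print(st["qpos"])
```

```text
[-2.21784839e+01  3.16902273e+01  8.76743721e+01  7.82225580e-03
  6.06505578e+01 -1.92627583e+01]
```

View pics/c.png

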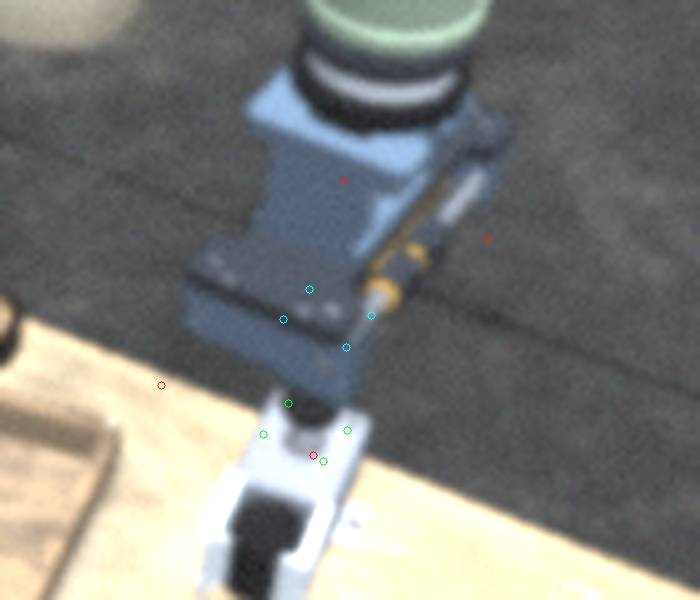

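The gripper in the picture stands about (+6,-11) px from where its reported pose projects: its lower body edge runs from crop (187,325) to (350,400). The pad is untouched. I'll check the cameras against the tray edge given in the text and against the arm itself.

Run:
```python
from h import *
np.set_printoptions(precision=1,suppress=True)
t=viewer.grab_frame("top");s=viewer.grab_frame("scene")
T=lambda x,y:(300+x/3,160+y/3); S=lambda x,y:(330+x/3,200+y/3)
for n,a,b in(("far",T(178,125),S(160,107)),("near",T(186,340),S(90,272))):
    print(n,"tri",tri(t,a,s,b),"z32",onz(t,a,32),onz(s,b,32))
def sx(p,X,w): 
    u=proj(p,X); return u
print("text edge top",proj(t,[420,-180,0]),proj(t,[600,-150,0]),"scene",proj(s,[420,-180,0]),proj(s,[600,-150,0]))
# start pictures: overlay reported start tool
P={"top":t,"scene":s};out=[]
p=np.array([222.2,530.3,199.2]);Rm=R.from_euler('xyz',[180,0,157.3],degrees=True).as_matrix()
for n in P:
    im=cv2.imread(f"pics/{n}0.png");c=np.array(proj(P[n],p)).astype(int);print(n,"start tcp px",c)
    x0,y0=max(0,min(640-130,c[0]-65)),max(0,min(480-200,c[1]-100))
    big=cv2.resize(im[y0:y0+200,x0:x0+130],(390,600),interpolation=cv2.INTER_CUBIC);big=cv2.convertScaleAbs(big,alpha=1.5,beta=20)
    def pt(b,col): cv2.circle(big,tuple(int(v) for v in (np.array(proj(P[n],p+Rm@np.array(b)))-[x0,y0])*3),4,col,1)
    for a in(-1,1):
        for b in(-1,1): pt([38*a,89*b,-65],(0,0,255)); pt([16*a,59*b,14],(0,255,0)); pt([16*a,45.5*b,14],(0,255,0))
    out.append(big)
cv2.imwrite("pics/d.png",np.hstack(out))
```

```text
far tri (array([ 593.1, -151. ,   29.2]), np.float64(0.22547750160722427)) z32 [ 592.2 -150.8   32. ] [ 590.5 -152.2   32. ]
near tri (array([ 423.6, -179.8,    8.2]), np.float64(3.295752053764604)) z32 [ 418.6 -177.1   32. ] [ 407.3 -189.6   32. ]
text edge top [np.float64(362.2279732336901), np.float64(274.98909742695633)] [np.float64(358.42429219122243), np.float64(202.16094977282881)] scene [np.float64(358.4060346861237), np.float64(294.0849972677774)] [np.float64(383.25893484298444), np.float64(242.09594847064804)]
top start tcp px [ 13 310]
scene start tcp px [ 52 167]
```

View pics/d.png

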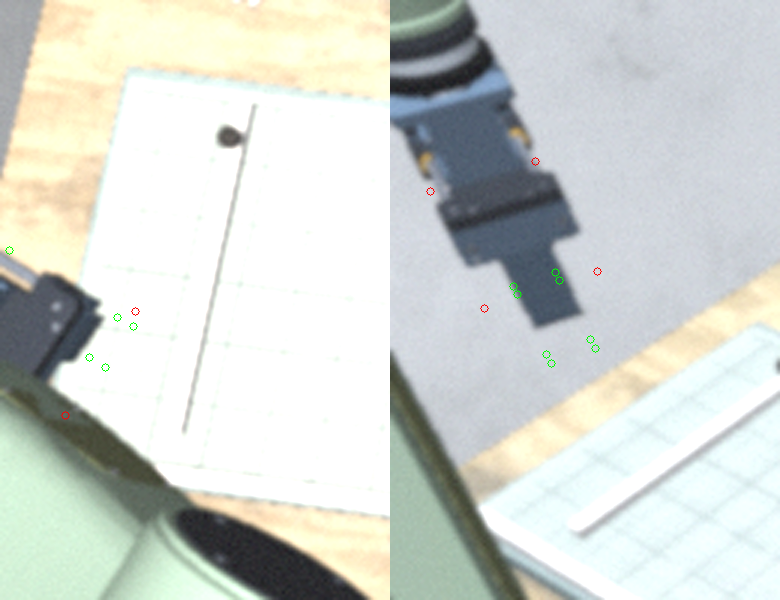

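The cameras agree with the tray edge to about 2 mm. In the start picture the near fingertip shows at crop (537,327)–(582,313), against a projected (551,363)–(595,348). So the tool really stands farther out and higher than the state reports, by roughly 18 mm and 27 mm. I'll lift off, go to free table, and calibrate by touch plus the camera.

>>> step_arm(plan=[0, 0, -1.5, 0, 0, 0, 0, 0, -2, 0, 0, 0, 0, 0, -2, 0, 0, 0, 0, 0, -0.8, 0, 0, 0, -0.4, -1.5, 0, 0, 0, 0])

```text
time_s: 6.27
ee_pos: [605.7, -242.7, 132.7]
ee_rot: [179.6, 0.1, 87.1]
force: [0.0, -0.5, -0.7]
gripper_width: 0.4
gripper_force: 0.0
```

>>> step_arm(plan=[-0.7, -3.5, 0, 0, 0, 0, -0.7, -3.5, 0, 0, 0, 0, -0.7, -3.5, 0, 0, 0, 0, -0.7, -3.5, 0, 0, 0, 0, -0.7, -3.0, 0, 0, 0, 0])

```text
time_s: 6.68
ee_pos: [428.0, -268.3, 129.7]
ee_rot: [-179.9, -0.0, 87.1]
force: [-0.5, 0.3, -0.0]
gripper_width: 0.2
gripper_force: 0.0
```

>>> step_arm(plan=[0, 0, 2, 0, 0, 0, 0, 0, 2, 0, 0, 0, 0, 0, 2, 0, 0, 0, 0, 0, 1.5, 0, 0, 0, 0, 0, 0, 0, 0, 0])

```text
time_s: 7.1
ee_pos: [428.3, -267.4, 52.3]
ee_rot: [-179.7, -0.2, 87.1]
force: [-0.6, 1.0, -0.5]
gripper_width: 0.6
gripper_force: 0.0
```

```bash
cat > v.py <<'E'
from h import *
import sys
def view(n,cam,x0,y0,K,w,h):
    s=viewer.grab_frame(cam);st=sensors.state()
    p=np.array(st["ee_pos"]);Rm=R.from_euler('xyz',st["ee_rot"],degrees=True).as_matrix()
    print(p.round(1),np.round(st["ee_rot"],1),np.round(st["force"],1),"tcp px",proj(s,p))
    big=cv2.resize(cv2.cvtColor(s["img"],4)[y0:y0+h,x0:x0+w],(w*K,h*K),interpolation=cv2.INTER_CUBIC);big=cv2.convertScaleAbs(big,alpha=1.4,beta=20)
    for a in(-1,1):
        for b in(-1,1):
            q=proj(s,p+Rm@np.array([16*a,13.5*b,14]));cv2.circle(big,(int((q[0]-x0)*K),int((q[1]-y0)*K)),4,(0,255,0),1)
    cv2.imwrite(f"pics/{n}.png",big)
if __name__=="__main__": view(sys.argv[1],sys.argv[2],*map(int,sys.argv[3:]))
E
python3 v.py e scene 340 190 5 150 120
```

```text
[ 429.4 -268.    53.8] [-1.798e+02 -1.000e-01  8.710e+01] [-0.3 -0.5 -0.1] tcp px [np.float64(397.03770919675134), np.float64(292.630914996624)]
```

View pics/e.png

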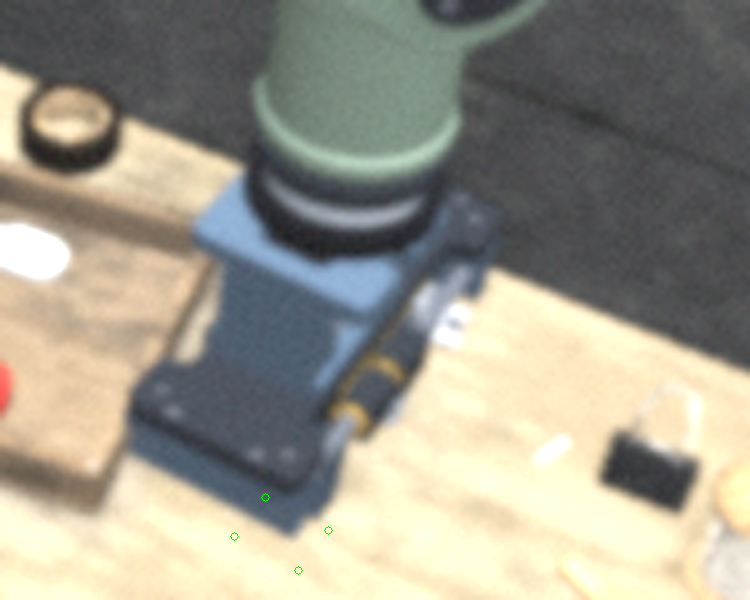

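Fingertips are hidden here behind the body, at about crop (290,530). I'll turn to yaw 32 so that the scene camera sees them, then feel for the table.

>>> step_arm(plan=[0, 0, 0.4, 0, 0, 0.096, 0, 0, 0.4, 0, 0, 0.096, 0, 0, 0.4, 0, 0, 0.096, 0, 0, 0.4, 0, 0, 0.096, 0, 0, 0.3, 0, 0, 0.096])

```text
time_s: 7.57
ee_pos: [431.4, -269.2, 37.1]
ee_rot: [179.9, 0.0, 59.3]
force: [1.2, 0.9, -0.5]
gripper_width: 0.4
gripper_force: 0.0
```

>>> step_arm(plan=[0, 0, 0.3, 0, 0, 0.096, 0, 0, 0.3, 0, 0, 0.096, 0, 0, 0.2, 0, 0, 0.096, 0, 0, 0.2, 0, 0, 0.096, 0, 0, 0.2, 0, 0, 0.096])

```text
time_s: 7.98
ee_pos: [431.5, -269.3, 25.3]
ee_rot: [179.9, -0.1, 31.8]
force: [0.2, 0.6, 0.5]
gripper_width: 0.6
gripper_force: 0.0
```

>>> step_arm(plan=[0, 0, 0.2, 0, 0, 0, 0, 0, 0.2, 0, 0, 0, 0, 0, 0.2, 0, 0, 0, 0, 0, 0.2, 0, 0, 0, 0, 0, 0.2, 0, 0, 0])

```text
time_s: 8.4
ee_pos: [430.7, -268.8, 14.1]
ee_rot: [180.0, -0.0, 32.1]
force: [0.3, -0.4, -0.4]
gripper_width: 0.4
gripper_force: 0.0
```

```bash
python3 v.py f scene 350 230 7 100 80
```

```text
[ 430.4 -268.6   13.7] [-180.     0.    32.1] [-0.2  0.7  0. ] tcp px [np.float64(395.6408187160262), np.float64(303.8182780588043)]
```

View pics/f.png

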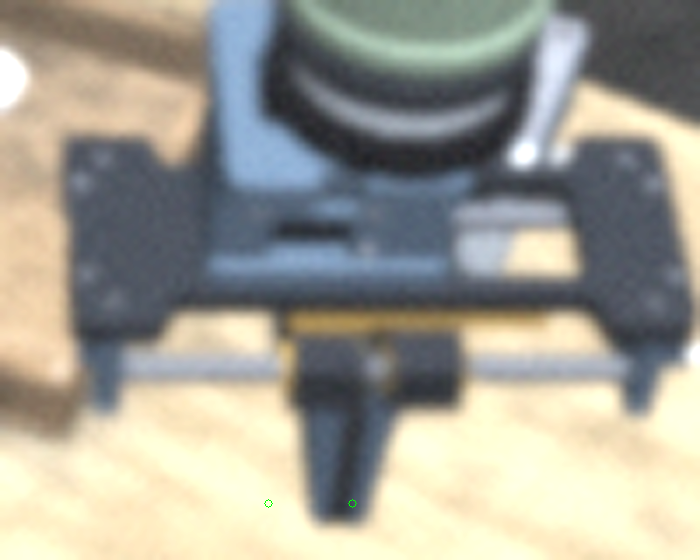

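>>> step_arm(plan=[0, 0, 0.2, 0, 0, 0, 0, 0, 0.2, 0, 0, 0, 0, 0, 0.2, 0, 0, 0, 0, 0, 0.1, 0, 0, 0, 0, 0, 0.1, 0, 0, 0])

```text
time_s: 8.87
ee_pos: [430.5, -268.7, 5.9]
ee_rot: [-180.0, 0.0, 32.1]
force: [1.5, -0.3, -1.2]
gripper_width: 0.6
gripper_force: 0.0
```

>>> step_arm(plan=[0, 0, 0.1, 0, 0, 0, 0, 0, 0.1, 0, 0, 0, 0, 0, 0.1, 0, 0, 0, 0, 0, 0.1, 0, 0, 0, 0, 0, 0.1, 0, 0, 0])

```text
time_s: 9.28
ee_pos: [430.6, -268.7, 1.0]
ee_rot: [180.0, -0.0, 32.1]
force: [0.3, -0.2, -0.0]
gripper_width: 0.5
gripper_force: 0.0
```

>>> step_arm(plan=[0, 0, 0.1, 0, 0, 0, 0, 0, 0.1, 0, 0, 0, 0, 0, 0.1, 0, 0, 0, 0, 0, 0.1, 0, 0, 0, 0, 0, 0, 0, 0, 0])

```text
time_s: 9.7
ee_pos: [430.4, -268.6, -3.1]
ee_rot: [-180.0, 0.0, 32.1]
force: [0.3, 0.1, -0.3]
gripper_width: 0.3
gripper_force: 0.0
```

>>> step_arm(plan=[0, 0, 0.1, 0, 0, 0, 0, 0, 0.1, 0, 0, 0, 0, 0, 0.1, 0, 0, 0, 0, 0, 0.1, 0, 0, 0, 0, 0, 0, 0, 0, 0])

```text
time_s: 10.12
ee_pos: [430.4, -268.6, -7.1]
ee_rot: [-180.0, 0.0, 32.1]
force: [-0.2, -0.3, -1.3]
gripper_width: 0.8
gripper_force: 0.0
```

Run:
```python
from h import *
s=viewer.grab_frame("scene");st=sensors.state();p=np.array(st["ee_pos"]);Rm=R.from_euler('xyz',st["ee_rot"],degrees=True).as_matrix()
print(p,st["force"])
im=s["img"].astype(int)
# print dark-blueish mask near the tips
x0,y0=385,292
sub=im[y0:y0+24,x0:x0+26]
for i,r in enumerate(sub): print(y0+i,' '.join('%3d'%v for v in r.sum(1)//3))
q=p.copy();
for dz in(0,14,20,25,30): print(dz,proj(s,p+Rm@np.array([-16,0,14])+[0,0,dz]))
```

```text
[ 430.47936821 -268.65497707   -7.0058576 ] [ 0.14548981  0.83536172 -0.54981894]
292 150 150 144 126  96  65  39  28  26  24  27  25  25  23  27  36  39  49  49  38  31  24  25  25  23  26
293 151 153 151 139 108  68  41  29  27  26  26  27  26  29  29  37  44  48  43  35  29  30  32  31  32  32
294 153 152 150 139 113  83  52  39  33  33  33  29  31  31  28  37  43  50  46  41  48  55  60  62  63  66
295 154 153 151 145 127 106  81  54  43  44  40  42  41  29  25  33  46  53  48  53  73  90 104 107 111 114
296 161 157 154 148 140 128 100  66  51  53  54  51  41  33  28  31  43  54  55  70  98 123 133 138 140 144
297 164 162 159 153 149 138 108  70  52  52  55  53  42  35  29  33  50  54  61  85 114 138 147 150 155 156
298 168 167 161 157 153 142 113  77  56  53  58  52  44  29  27  33  46  54  70  95 127 148 155 154 154 157
299 168 169 166 160 155 144 117  79  58  57  56  51  42  28  26  40  51  61  83 115 145 160 160 159 156 158
300 171 168 167 161 159 150 123  86  59  58  55  50  42  28  29  43  52  68  95 132 157 166 163 165 159 155
301 170 168 170 166 164 154 131  92  63  57  5
[... 1206 characters left out ...]
157 163 165 167 165 163 164 161 164 164 160
313 146 148 148 145 147 149 149 149 148 148 151 150 154 155 159 162 166 165 167 165 163 165 162 162 160 161
314 147 146 146 144 149 150 155 153 153 154 153 155 154 157 158 162 162 165 164 165 163 163 163 161 162 162
315 150 145 142 144 144 148 149 155 156 159 159 161 155 156 157 158 159 162 162 163 162 164 165 165 165 165
0 [np.float64(394.80966758537863), np.float64(318.94133070282396)]
14 [np.float64(395.4325465405849), np.float64(315.22444199607446)]
20 [np.float64(395.70297657803525), np.float64(313.610712163394)]
25 [np.float64(395.9299569244546), np.float64(312.25625849433226)]
30 [np.float64(396.15842728716586), np.float64(310.892913491438)]
```

>>> step_arm(plan=[0, 0, 0.1, 0, 0, 0, 0, 0, 0.1, 0, 0, 0, 0, 0, 0.1, 0, 0, 0, 0, 0, 0, 0, 0, 0])

```text
time_s: 10.5
ee_pos: [430.4, -268.6, -10.1]
ee_rot: [-180.0, 0.0, 32.1]
force: [-1.0, 0.0, 0.7]
gripper_width: 0.5
gripper_force: 0.0
```

>>> step_arm(plan=[0, 0, 0.1, 0, 0, 0, 0, 0, 0.1, 0, 0, 0, 0, 0, 0.1, 0, 0, 0, 0, 0, 0, 0, 0, 0])

```text
time_s: 10.83
ee_pos: [430.4, -268.6, -13.1]
ee_rot: [-180.0, 0.0, 32.1]
force: [0.2, 1.3, -0.6]
gripper_width: 0.4
gripper_force: 0.0
```

>>> step_arm(plan=[0, 0, 0.1, 0, 0, 0, 0, 0, 0.1, 0, 0, 0, 0, 0, 0.1, 0, 0, 0, 0, 0, 0, 0, 0, 0])

```text
time_s: 11.17
ee_pos: [430.7, -268.8, -14.5]
ee_rot: [180.0, -0.0, 32.1]
force: [-1.8, 2.0, 12.9]
gripper_width: 0.7
gripper_force: 6.0
```

Contact: the table is felt at reported z ≈ -14.4, so the tip is really about 28 mm higher than the state says. Now its true x, y from the picture.

Run:
```python
from h import *
s=viewer.grab_frame("scene");st=sensors.state();p=np.array(st["ee_pos"]);Rm=R.from_euler('xyz',st["ee_rot"],degrees=True).as_matrix()
print(p,st["ee_rot"],st["force"],st["qpos"])
g=s["img"].astype(int).sum(2)//3
for y in range(300,318): 
    r=g[y,380:415]; d=np.where(r<100)[0]; print(y,380+d.min() if len(d) else '',380+d.max() if len(d) else '',r.min())
e=p+Rm@np.array([-16,0,14]);print("reported near-edge ctr",e,"tip ctr",p+Rm@np.array([0,0,14]))
for v in(311.5,312,312.5,313): print(v,onz(s,[397,v],0))
```

```text
[ 430.67328589 -268.76579183  -14.521762  ] [ 1.79973858e+02 -1.66762323e-02  3.20797110e+01] [-2.67659624  1.90010058 11.84837127] [-3.32675967e+01  2.60012825e+01  1.14142129e+02  6.63895290e-03
  3.98258731e+01  2.46475985e+01]
300 392 403 27
301 392 403 28
302 392 403 27
303 392 402 25
304 392 402 26
305 392 402 28
306 393 401 29
307 393 401 28
308 393 401 26
309 393 400 27
310 393 400 28
311 393 399 38
312 394 399 75
313   118
314   142
315   143
316   141
317   139
reported near-edge ctr [ 417.12317089 -277.26661688  -28.52641683] tip ctr [ 430.68013098 -268.76904009  -28.52175995]
311.5 [ 422.93846939 -277.23592555    0.        ]
312 [ 4.21702623e+02 -2.77852934e+02 -1.13686838e-13]
312.5 [ 4.20468959e+02 -2.78468853e+02  1.13686838e-13]
313 [ 419.23747188 -279.08368481    0.        ]
```

The true tip near edge is at (421,-278) against a reported (417,-277). So the error is almost purely in z (+28 mm), with only about +4 mm in x. With true tip z = reported + 14.4, I go back over the pad, keeping yaw 32 so that the tip can be seen.

>>> step_arm(plan=[0, 0, -2, 0, 0, 0, 0, 0, -3.5, 0, 0, 0, 0, 0, -3.5, 0, 0, 0, 0, 0, -1, 0, 0, 0])

```text
time_s: 11.55
ee_pos: [433.1, -270.4, 88.8]
ee_rot: [179.6, -0.2, 32.1]
force: [0.6, 0.7, 0.5]
gripper_width: 0.4
gripper_force: 0.0
```

>>> step_arm(plan=[3.44, 1.42, 0, 0, 0, 0, 3.44, 1.42, 0, 0, 0, 0, 3.44, 1.42, 0, 0, 0, 0, 3.44, 1.42, 0, 0, 0, 0, 3.44, 1.42, 0, 0, 0, 0])

```text
time_s: 11.97
ee_pos: [615.3, -237.0, 83.5]
ee_rot: [-180.0, 0.0, 32.1]
force: [0.3, -0.7, -0.0]
gripper_width: 0.6
gripper_force: 0.0
```

>>> step_arm(plan=[0, 0, 0, 0, 0, 0, 0, 0, 0, 0, 0, 0])

```text
time_s: 12.13
ee_pos: [615.0, -236.8, 82.7]
ee_rot: [-179.9, 0.1, 32.2]
force: [-0.3, -0.7, -0.4]
gripper_width: 0.5
gripper_force: 0.0
```

Run:
```python
from h import *
s=viewer.grab_frame("scene");st=sensors.state();p=np.array(st["ee_pos"]);Rm=R.from_euler('xyz',st["ee_rot"],degrees=True).as_matrix()
print(p,st["ee_rot"])
g=s["img"].astype(int).sum(2)//3
for y in range(206,240): print(y,' '.join('%3d'%v for v in g[y,408:438]))
for X in([618,-239,72],[604,-247.5,p[2]+14.4],[618,-239,p[2]+14.4]): print(X,proj(s,X))
save(s,"g")
```

```text
[ 613.40084343 -237.02271656   82.81065305] [-1.79883939e+02  9.88876628e-02  3.21302340e+01]
206  33  34  36  34  34  36  35  35  36  35  37  32  30  30  34  38  35  36  35  32  34  38  46  49  45  36  32  30  28  26
207  34  36  37  37  33  35  33  34  36  33  37  34  30  38  42  49  47  48  42  38  39  42  49  51  48  46  42  37  36  35
208  31  39  35  35  34  31  31  34  33  34  36  35  36  38  48  51  53  52  43  40  37  44  48  52  54  53  45  44  41  41
209  33  36  36  31  34  34  34  34  37  38  35  35  36  40  48  54  55  49  43  38  34  43  50  55  54  49  45  40  43  43
210  35  39  37  36  36  38  33  36  35  39  38  38  36  40  50  57  54  47  37  33  32  43  53  52  52  45  42  37  41  44
211  32  36  34  36  37  35  38  38  39  42  40  38  38  42  51  52  54  45  34  26  32  46  51  54  51  43  38  35  37  41
212  35  36  36  36  34  37  34  38  42  41  41  36  38  45  51  55  55  43  33  28  32  47  54  54  47  42  39  39  37  39
213  34  34  35  37  34  37  35  36  38  37  37  32  37  46  52  54  51  41  32  27  38  50  55  53  48  43  41  40  40  41
214  36  35  3
[... 2806 characters left out ...]
144 141 124  90  58  41  39  36
237 146 141 135 139 145 148 146 141 120  97  84  86  92  97  95  96 104 128 145 153 155 154 151 142 117  78  52  37  39  38
238 142 137 137 144 148 149 149 138 117  94  86  89  93 100  98  98 109 129 148 156 155 157 152 132  98  64  43  37  37  39
239 137 136 142 147 151 150 148 143 123 104  90  91  96  95  95  99 110 134 150 154 155 154 144 124  86  52  40  38  35  36
[618, -239, 72] [np.float64(422.32627946134124), np.float64(230.51722399502668)]
[604, -247.5, np.float64(97.21065305031253)] [np.float64(424.66929801932594), np.float64(227.59836482185062)]
[618, -239, np.float64(97.21065305031253)] [np.float64(423.8168773826609), np.float64(222.7989339708887)]
```

The tip shows at columns 420–430, row 227, which matches the prediction (424.7,227.6) for a tip centred over the pad. Pressing now.

>>> step_arm(plan=[0, 0, 0.6, 0, 0, 0, 0, 0, 0.6, 0, 0, 0, 0, 0, 0.5, 0, 0, 0, 0, 0, 0.2, 0, 0, 0, 0, 0, 0.2, 0, 0, 0])

```text
time_s: 12.6
ee_pos: [613.2, -237.7, 62.6]
ee_rot: [-180.0, 0.0, 32.0]
force: [-0.2, -0.1, -0.1]
gripper_width: 0.4
gripper_force: 0.0
```

>>> step_arm(plan=[0, 0, 0.2, 0, 0, 0, 0, 0, 0.2, 0, 0, 0, 0, 0, 0.2, 0, 0, 0, 0, 0, 0.2, 0, 0, 0, 0, 0, 0.2, 0, 0, 0])

```text
time_s: 13.02
ee_pos: [614.1, -237.7, 53.7]
ee_rot: [180.0, -0.0, 32.1]
force: [-2.0, 0.2, 6.0]
gripper_width: 0.2
gripper_force: 2.4
```

>>> step_arm(plan=[0, 0, 0.2, 0, 0, 0, 0, 0, 0.2, 0, 0, 0, 0, 0, 0.2, 0, 0, 0, 0, 0, 0.15, 0, 0, 0, 0, 0, 0.1, 0, 0, 0])

```text
time_s: 13.43
ee_pos: [614.1, -237.7, 44.9]
ee_rot: [180.0, -0.0, 32.1]
force: [-1.1, 1.0, 5.3]
gripper_width: 0.2
gripper_force: 2.5
```

>>> step_arm(plan=[0, 0, 0.15, 0, 0, 0, 0, 0, 0.15, 0, 0, 0, 0, 0, 0.15, 0, 0, 0, 0, 0, 0.15, 0, 0, 0, 0, 0, 0.1, 0, 0, 0])

```text
time_s: 13.85
ee_pos: [614.1, -237.7, 38.0]
ee_rot: [180.0, -0.0, 32.1]
force: [-2.2, 0.1, 5.3]
gripper_width: 0.4
gripper_force: 2.8
```

>>> step_arm(plan=[0, 0, 0.1, 0, 0, 0, 0, 0, 0.1, 0, 0, 0, 0, 0, 0, 0, 0, 0])

```text
time_s: 14.1
ee_pos: [614.2, -237.7, 37.5]
ee_rot: [180.0, -0.0, 32.1]
force: [-3.5, 0.7, 11.5]
gripper_width: 0.2
gripper_force: 5.9
```

>>> step_arm(plan=[0, 0, 0.06, 0, 0, 0, 0, 0, 0, 0, 0, 0, 0, 0, -0.3, 0, 0, 0, 0, 0, -0.4, 0, 0, 0, 0, 0, -0.4, 0, 0, 0])

```text
time_s: 14.52
ee_pos: [614.1, -237.7, 46.1]
ee_rot: [180.0, -0.0, 32.1]
force: [0.6, -0.8, 2.4]
gripper_width: 0.4
gripper_force: 0.9
```

>>> step_arm(plan=[0, 0, -0.4, 0, 0, 0, 0, 0, -0.5, 0, 0, 0, 0, 0, -1, 0, 0, 0, 0, 0, -2, 0, 0, 0, 0, 0, -1, 0, 0, 0])

```text
time_s: 14.93
ee_pos: [614.9, -237.7, 97.0]
ee_rot: [179.9, -0.1, 32.1]
force: [0.5, -0.4, 0.2]
gripper_width: 0.6
gripper_force: 0.0
```

Run:
```python
from h import *
np.set_printoptions(precision=1,suppress=True)
s=viewer.grab_frame("scene");t=viewer.grab_frame("top");st=sensors.state();print(st["ee_pos"],st["ee_rot"])
for k,z in(("disc_1_center",5),("disc_4_center",25),("plunger_top",72)):
    for n,p in(("s",s),("t",t)): print(k,n,[(np.array(r["location"]),round(r["score"],2),onz(p,r["location"],z)[:2]) for r in viewer.pinpoint(k,p)[:4]])
c=cv2.resize(cv2.cvtColor(s["img"],4)[215:305,370:490],(720,540),interpolation=cv2.INTER_CUBIC);cv2.imwrite("pics/h.png",cv2.convertScaleAbs(c,alpha=1.4,beta=20))
```

```text
[ 615.6 -238.1   97.6] [179.8  -0.2  32.1]
disc_1_center s [(array([405.4, 276.7]), 0.54, array([ 521.1, -249.7]))]
disc_1_center t []
disc_4_center s [(array([415.3, 260.3]), 0.59, array([ 563.5, -252.7]))]
disc_4_center t [(array([219. , 179.3]), 0.69, array([606.1, 196.9]))]
plunger_top s [(array([411.7, 263.3]), 0.73, array([ 508.1, -263.1])), (array([421.9, 232. ]), 0.67, array([ 612.8, -240.3]))]
plunger_top t []
```

View pics/h.png

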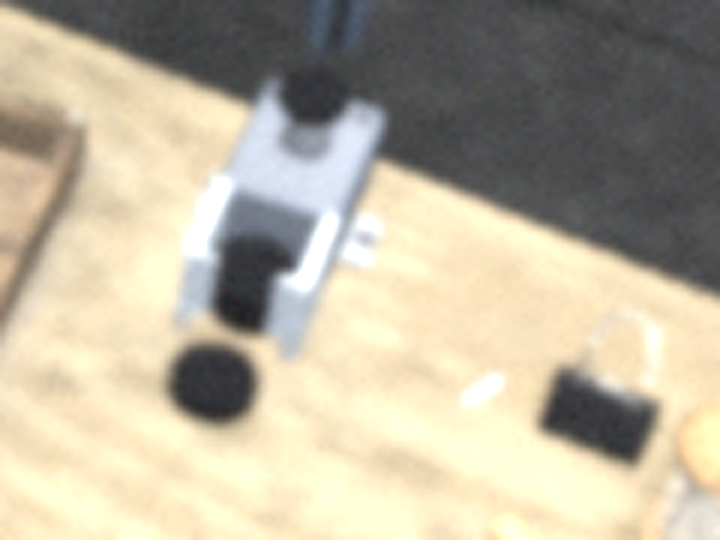

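One disc lies free at scene (405.5,278.7), the plunger is back up, and the rest of the stack is in the magazine. I'll take the disc's position from its dark blob.

```bash
cat >> h.py <<'E'
def blob(p,c,r=14,th=75,z=5):
    g=p["img"].astype(int).sum(2)//3; m=(g<th).astype(np.uint8); H=np.zeros_like(m); cv2.circle(H,tuple(int(round(v)) for v in c),r,1,-1); m*=H
    n,l,s,ce=cv2.connectedComponentsWithStats(m); i=1+np.argmax(s[1:,4]); return ce[i],s[i],onz(p,ce[i],z)
E
python3 - <<'E'
from h import *
s=viewer.grab_frame("scene");t=viewer.grab_frame("top")
for th in(60,75,90): print(blob(s,(405.5,278.7),10,th))
print(proj(t,[515,-256,5]),proj(s,[515,-256,5]))
x,y=[int(v) for v in proj(t,[515,-256,5])]
g=t["img"].astype(int).sum(2)//3; print(g[y-12:y+12:2,x-14:x+14:2])
E
```

```text
(array([404.97014925, 278.46268657]), array([398, 273,  14,  12, 134], dtype=int32), array([ 515.65564291, -251.2489274 ,    5.        ]))
(array([404.99354839, 278.41935484]), array([398, 272,  15,  14, 155], dtype=int32), array([ 515.806153  , -251.23677332,    5.        ]))
(array([405.03529412, 278.42941176]), array([398, 272,  15,  14, 170], dtype=int32), array([ 515.83056824, -251.33353143,    5.        ]))
[np.float64(397.8008654423306), np.float64(240.3986429767296)] [np.float64(406.6773653331684), np.float64(279.46648179733745)]
[[146 145 147 147 148 147 145 145 145 147 142 137 125 109]
 [143 144 145 144 144 146 147 147 146 144 140 134 122  97]
 [146 146 147 145 144 147 144 145 146 145 140 130 114  99]
 [145 145 147 147 146 145 146 145 144 141 136 126 102 117]
 [145 148 145 147 146 147 145 147 146 140 133 116 106 138]
 [146 147 142 147 148 146 145 144 144 138 124 110 118 135]
 [145 147 147 145 146 146 143 143 138 129 117 109 146 155]
 [144 144 147 148 147 146 145 141 137 126 108 123 155 156]
 [145 145 146 145 148 147 143 140 132 117 103 132 144 148]
 [147 145 144 147 145 144 141 135 126 109 109 133 143 149]
 [146 144 145 145 144 143 141 130 116  99 126 139 143 148]
 [143 146 144 146 146 144 134 125 102 116 141 149 148 151]]
```

Run:
```python
from h import *
plan([615.6,-238.1,97.6],32.1,[513,-203.5,80],87,2)
```

```text
[np.float64(-0.52), np.float64(-0.96), np.float64(0.18)] -0.096 -> [ 564.3 -221.    88.6] 59.6
[np.float64(-0.01), np.float64(-1.09), np.float64(0.17)] -0.096 -> [ 513.2 -203.5   80.1] 87.1
```

>>> step_arm(plan=[-0.52, -0.96, 0.1, 0, 0, -0.096, -0.52, -0.96, 0.1, 0, 0, -0.096, -0.52, -0.96, 0.1, 0, 0, -0.096, -0.52, -0.96, 0.1, 0, 0, -0.096, -0.52, -0.96, 0.1, 0, 0, -0.096], hand=1.2)

```text
time_s: 15.85
ee_pos: [562.1, -220.0, 89.6]
ee_rot: [-180.0, -0.0, 59.9]
force: [-0.6, -0.5, -0.4]
gripper_width: 12.0
gripper_force: 0.0
```

>>> step_arm(plan=[0, -1.09, 0.2, 0, 0, -0.096, 0, -1.09, 0.2, 0, 0, -0.096, 0, -1.09, 0.2, 0, 0, -0.096, 0, -1.09, 0.2, 0, 0, -0.096, 0, -1.09, 0.2, 0, 0, -0.096])

```text
time_s: 16.27
ee_pos: [511.2, -202.1, 79.7]
ee_rot: [-180.0, -0.0, 87.4]
force: [1.2, -0.4, 1.1]
gripper_width: 11.9
gripper_force: 0.0
```

>>> step_arm(plan=[0, 0, 1.5, 0, 0, 0, 0, 0, 1.5, 0, 0, 0, 0, 0, 1.5, 0, 0, 0, 0, 0, 0, 0, 0, 0])

```text
time_s: 16.6
ee_pos: [509.6, -201.6, 32.4]
ee_rot: [-179.7, -0.1, 87.1]
force: [-0.1, 0.9, -0.3]
gripper_width: 11.7
gripper_force: 0.0
```

Run:
```python
from h import *
s=viewer.grab_frame("scene");st=sensors.state();print(st["ee_pos"],st["ee_rot"],st["gripper_width"],st["force"])
print(blob(s,(405,278.4),10)); save(s,"i")
```

```text
[ 510.56761537 -201.95954009   33.708598  ] [-1.79802355e+02 -7.73423214e-02  8.70751675e+01] 12.100418033519643 [-0.11560607 -0.70165363  0.93628161]
(array([405.02614379, 278.4379085 ]), array([398, 272,  15,  14, 153], dtype=int32), array([ 515.79531441, -251.32682941,    5.        ]))
```

>>> step_arm(plan=[0, 0, 1, 0, 0, 0, 0, 0, 1, 0, 0, 0, 0, 0, 1, 0, 0, 0, 0, 0, 1, 0, 0, 0, 0, 0, 0.4, 0, 0, 0])

```text
time_s: 17.07
ee_pos: [510.8, -202.0, -10.7]
ee_rot: [-179.9, -0.1, 87.1]
force: [0.2, 0.4, -0.3]
gripper_width: 11.8
gripper_force: 0.0
```

>>> step_arm(plan=[-0.5, 0, 0, 0, 0, 0, -0.5, 0, 0, 0, 0, 0, -0.3, 0, 0, 0, 0, 0, -0.2, 0, 0, 0, 0, 0, -0.2, 0, 0, 0, 0, 0])

```text
time_s: 17.48
ee_pos: [511.2, -220.0, -8.5]
ee_rot: [179.9, 0.0, 87.0]
force: [-0.0, 0.7, 0.0]
gripper_width: 12.1
gripper_force: 0.0
```

```bash
cat > d.py <<'E'
from h import *
import sys
s=viewer.grab_frame("scene");st=sensors.state();print(np.round(st["ee_pos"],1),np.round(st["ee_rot"],1),st["gripper_width"],np.round(st["force"],1))
g=[(np.array(r["location"]).round(1),round(r["score"],2),onz(s,r["location"],5)[:2].round(1)) for r in viewer.pinpoint("disc_1_center",s)[:3]]; print(g)
c=(float(sys.argv[1]),float(sys.argv[2])); c=proj(s,[c[0],c[1],5]); print("guess px",np.round(c,1))
print(blob(s,c,10))
save(s,sys.argv[3])
E
python3 d.py 515.8 -251.3 j
```

```text
[ 511.2 -220.2   -8.5] [179.9   0.   87. ] 12.290954753807648 [-0.2 -0.9 -0.3]
[]
guess px [405.  278.4]
(array([404.78918919, 278.08108108]), array([395, 269,  19,  17, 185], dtype=int32), array([ 516.4947566 , -250.37067798,    5.        ]))
```

>>> step_arm(plan=[-0.3, 0, 0.3, 0, 0, 0, -0.6, 0, 0, 0, 0, 0, -0.6, 0, 0, 0, 0, 0, -0.6, 0, 0, 0, 0, 0, -0.6, 0, 0, 0, 0, 0])

```text
time_s: 18.0
ee_pos: [509.6, -247.2, -12.0]
ee_rot: [180.0, 0.0, 87.1]
force: [0.8, 0.6, 0.4]
gripper_width: 12.0
gripper_force: 0.0
```

```bash
python3 d.py 515 -280 k
python3 - <<'E'
import cv2
g=cv2.imread("pics/k.png").sum(2)//3
for y in range(262,300): print(y,' '.join('%3d'%v for v in g[y,384:430]))
E
```

```text
[ 509.7 -248.2  -11.9] [180.   0.  87.] 12.019724692291806 [ 0.6 -0.2  0.5]
[(array([410.8, 284.4]), 0.7, array([ 506.5, -270.7]))]
guess px [416.  283.7]
(array([413.8125    , 284.19318182]), array([406, 276,  16,  16, 176], dtype=int32), array([ 510.82032268, -276.35496247,    5.        ]))
262  48  49  47  46  47  48  44  47  47  48  47  48  47  47  50  49  49  48  48  48  46  49  46  42  35  38  44  48  53  51  49  48  46  46  48  80 126 147 142 134 143 157 161 164 163 160
263  46  46  45  48  48  50  46  48  48  48  46  49  46  48  45  49  47  50  48  45  46  50  46  40  35  38  52  57  59  52  47  47  44  44  46  73 112 133 129 137 148 159 163 161 161 159
264  49  47  49  47  49  52  48  47  49  46  46  49  46  47  48  50  47  48  47  48  47  44  38  34  36  49  68  77  76  71  59  48  41  38  43  68 103 122 127 141 154 158 157 156 156 153
265  48  49  46  45  49  48  48  49  48  48  49  47  52  45  49  46  46  49  48  46  47  46  37  36  44  64  78  90  94  90  74  59  39  37  46  75 106 119 130 140 152 157 155 154 154 151
266  39  42  45  48  48  48  48  46  47  50  47  48  4
[... 5637 characters left out ...]
 151 155 158 159 159 157 155 156 156 154 153 151 155 159 160 165 163 159 155 154 151 153 155 157 158 162 165 171 170 171 169 167 163 160
297 164 162 162 156 151 147 147 150 145 148 150 147 149 155 158 159 158 158 160 158 157 153 153 151 155 155 156 159 160 158 154 153 152 149 151 152 153 159 165 169 171 170 170 168 164 163
298 167 167 165 158 155 151 150 148 148 148 145 148 149 152 156 156 158 157 161 162 162 160 154 153 154 152 153 157 158 158 157 153 150 150 149 153 156 157 165 168 170 171 169 168 165 167
299 168 166 165 159 158 154 152 147 148 147 145 145 151 151 151 156 150 154 153 159 165 166 159 159 155 156 154 154 155 155 153 151 149 150 152 155 156 159 167 167 168 167 167 164 163 165
```

The disc shows at about (414.8,285) → (510.5,-279), 29 mm ahead of the TCP and centred in the cradle to within 2 mm. Next stretch towards the mouth.

Run:
```python
from h import *
plan([509.7,-248.2,0],87,[489.1,-306.2,0],77,2)
plan([489.1,-306.2,0],77,[462.8,-361.8,0],82,2)
```

```text
[np.float64(-0.6), np.float64(-0.16), np.float64(-0.0)] 0.017 -> [ 499.1 -277.4   -0. ] 82.1
[np.float64(-0.6), np.float64(-0.1), np.float64(-0.0)] 0.018 -> [ 489.  -306.1   -0. ] 77.0
[np.float64(-0.6), np.float64(-0.14), np.float64(-0.0)] -0.009 -> [ 476.  -334.1   -0. ] 79.6
[np.float64(-0.59), np.float64(-0.17), np.float64(-0.0)] -0.008 -> [ 462.8 -361.8   -0. ] 81.9
```

>>> step_arm(plan=[-0.6, -0.16, 0, 0, 0, 0.017, -0.6, -0.16, 0, 0, 0, 0.017, -0.6, -0.16, 0, 0, 0, 0.017, -0.6, -0.16, 0, 0, 0, 0.017, -0.6, -0.16, 0, 0, 0, 0.017], hand=2.0)

```text
time_s: 18.52
ee_pos: [498.8, -276.2, -12.0]
ee_rot: [180.0, -0.0, 82.1]
force: [0.2, 0.4, -0.4]
gripper_width: 20.3
gripper_force: 0.0
```

>>> step_arm(plan=[-0.6, -0.1, 0, 0, 0, 0.018, -0.6, -0.1, 0, 0, 0, 0.018, -0.6, -0.1, 0, 0, 0, 0.018, -0.6, -0.1, 0, 0, 0, 0.018, -0.6, -0.1, 0, 0, 0, 0.018])

```text
time_s: 18.93
ee_pos: [488.8, -304.9, -12.0]
ee_rot: [-180.0, -0.0, 76.9]
force: [-0.3, 0.1, -0.8]
gripper_width: 20.5
gripper_force: 0.0
```

Run:
```python
from h import *
s=viewer.grab_frame("scene");st=sensors.state();print(np.round(st["ee_pos"],1),np.round(st["ee_rot"],1),st["gripper_width"],np.round(st["force"],1))
print([(np.round(r["location"],1),round(r["score"],2),onz(s,r["location"],5)[:2].round(1)) for r in viewer.pinpoint("disc_1_center",s)[:2]])
c=proj(s,[487,-334,5]);print(c);g=s["img"].astype(int).sum(2)//3;x,y=int(c[0]),int(c[1])
x0,y0=x-14,y-13
print(x0)
for v in range(y0,y0+26,1): print(v,' '.join('%3d'%q for q in g[v,x0:x0+28]))
save(s,"l")
```

```text
[ 488.5 -305.8  -12. ] [180.    0.   76.9] 20.396318035997513 [-0.2 -1.  -0.2]
[(array([432.2, 302.4]), 0.51, array([ 484.4, -334.2]))]
[np.float64(432.5778252190272), np.float64(301.59276597215)]
418
288  63  51  45  47  44  58  80  94  91  77  62  53  50  43  43  66 106 138 153 161 163 165 166 167 166 164 168 166
289  55  53  44  45  43  61  75  87  76  57  40  34  33  34  47  77 111 134 144 150 154 157 162 161 164 165 168 166
290  48  45  41  46  56  68  74  73  60  40  29  24  24  34  53  88 114 133 137 142 144 150 155 156 160 162 167 170
291  44  42  45  52  66  73  70  62  49  33  25  23  26  36  60  91 119 128 135 135 138 138 145 148 153 160 163 167
292  37  38  49  62  69  64  61  53  43  31  18  21  25  42  71 104 126 131 134 134 137 136 138 140 144 151 156 159
293  36  43  54  61  64  59  58  52  43  28  22  18  28  50  82 115 131 139 137 142 140 137 136 137 139 145 147 153
294  44  48  51  53  54  56  54  59  57  43  28  26  32  53  88 116 134 141 142 144 141 141 139 138 138 139 145 148
295  50  52  51  47  50  54  62  79  87  72  47  30  30  47  70  98 116 129 139 139 142
[... 1416 characters left out ...]
 149
308 164 166 166 168 168 168 164 151 132 101  70  47  33  28  27  21  27  29  39  59  90 121 145 155 158 159 157 154
309 163 164 168 168 170 170 169 164 156 139 114  86  71  62  56  50  52  56  74  92 117 137 147 153 155 157 156 157
310 165 164 169 169 172 174 173 171 166 160 144 127 118 109 100  95  95  98 107 119 127 139 145 148 151 154 157 155
311 164 165 167 171 171 175 172 171 171 163 159 151 144 141 134 129 127 125 126 131 131 138 137 144 146 150 152 157
312 160 161 161 169 171 171 171 172 171 169 164 161 160 157 151 145 140 138 136 138 139 140 138 141 145 147 151 153
313 156 157 160 166 167 170 172 171 172 169 167 167 167 165 162 158 152 149 148 143 139 142 144 141 142 144 144 150
```

>>> step_arm(plan=[-0.6, -0.14, 0, 0, 0, -0.009, -0.6, -0.14, 0, 0, 0, -0.009, -0.6, -0.14, 0, 0, 0, -0.009, -0.6, -0.14, 0, 0, 0, -0.009, -0.6, -0.14, 0, 0, 0, -0.009])

```text
time_s: 19.45
ee_pos: [475.6, -332.8, -12.0]
ee_rot: [-180.0, -0.0, 79.7]
force: [0.3, -0.0, 0.2]
gripper_width: 20.3
gripper_force: 0.0
```

>>> step_arm(plan=[-0.6, -0.17, 0, 0, 0, -0.008, -0.6, -0.17, 0, 0, 0, -0.008, -0.6, -0.17, 0, 0, 0, -0.008, -0.5, -0.1, 0, 0, 0, -0.008, -0.4, -0.1, 0, 0, 0, -0.008])

```text
time_s: 19.87
ee_pos: [464.2, -358.3, -12.0]
ee_rot: [180.0, -0.0, 81.9]
force: [0.5, 0.6, 0.2]
gripper_width: 20.1
gripper_force: 0.0
```

Run:
```python
from h import *
s=viewer.grab_frame("scene");st=sensors.state();print(np.round(st["ee_pos"],1),np.round(st["ee_rot"],1),st["gripper_width"],np.round(st["force"],1))
print([(np.round(r["location"],1),round(r["score"],2),onz(s,r["location"],5)[:2].round(1)) for r in viewer.pinpoint("disc_1_center",s)[:2]],[(np.round(r["location"],1),round(r["score"],2),onz(s,r["location"],0)[:2].round(1)) for r in viewer.pinpoint("nest",s)[:2]])
K=7;x0,y0=405,275
big=cv2.resize(cv2.cvtColor(s["img"],4)[y0:y0+85,x0:x0+110],(110*K,85*K),interpolation=cv2.INTER_CUBIC);big=cv2.convertScaleAbs(big,alpha=1.3,beta=20)
o=np.array([461.4,-414.5]);a=np.radians(-93);X=np.array([np.cos(a),np.sin(a)]);Y=np.array([-X[1],X[0]])
for u,v in((-26,33),(-26,-33),(26,33),(26,-33),(0,0)):
    q=proj(s,[*(o+u*X+v*Y),6 if u else 0]);cv2.circle(big,(int((q[0]-x0)*K),int((q[1]-y0)*K)),3,(0,255,0),1)
cv2.imwrite("pics/m.png",big)
```

```text
[ 464.1 -358.9  -12. ] [180.    0.   81.9] 19.956488176657995 [-0.6 -0.1  0.3]
[(array([449.1, 321.2]), 0.45, array([ 456.5, -386.3])), (array([274.1, 191.3]), 0.16, array([609.9, 200.9]))] [(array([393.1, 363.3]), 0.96, array([ 301.3, -329.1])), (array([462.3, 328. ]), 0.58, array([ 458.8, -416.7]))]
```

View pics/m.png

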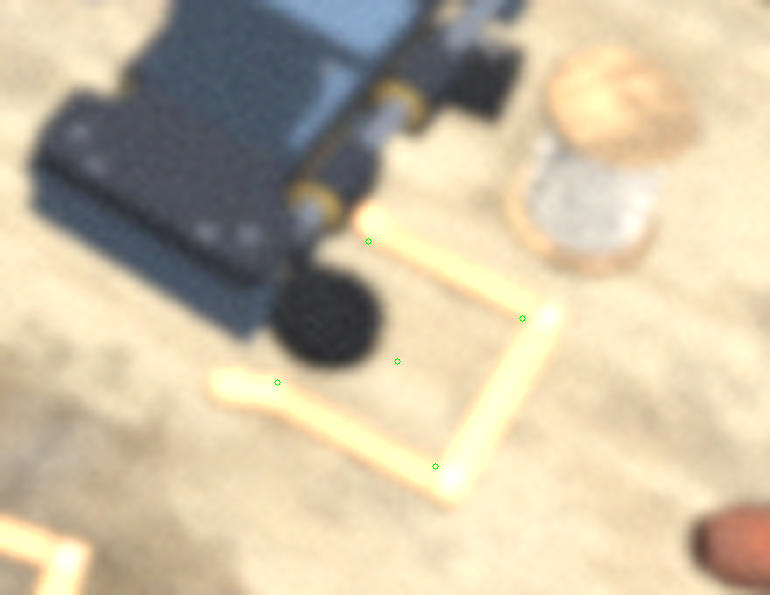

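The disc is at scene (451.9,320.3), just inside the mouth between the ears, and the overlaid nest corners fit the wood. About 25 mm remain.

Run:
```python
from h import *
s=viewer.grab_frame("scene");st=sensors.state();p=st["ee_pos"]
print(onz(s,(451.9,320.3),5))
plan([*p[:2],0],81.9,[459,-386,0],87,1)
```

```text
[ 461.99644864 -390.52246251    5.        ]
[np.float64(-0.58), np.float64(-0.05), np.float64(-0.0)] -0.018 -> [ 458.9 -386.2   -0. ] 87.1
```

>>> step_arm(plan=[-0.55, -0.05, 0, 0, 0, -0.018, -0.55, -0.05, 0, 0, 0, -0.018, -0.55, -0.05, 0, 0, 0, -0.018, -0.5, -0.05, 0, 0, 0, -0.018, -0.4, -0.05, 0, 0, 0, -0.018])

```text
time_s: 20.48
ee_pos: [459.4, -382.7, -12.0]
ee_rot: [180.0, -0.0, 87.2]
force: [0.1, -0.4, 0.4]
gripper_width: 20.1
gripper_force: 0.0
```

```bash
cat > n.py <<'E'
from h import *
s=viewer.grab_frame("scene");st=sensors.state();print(np.round(st["ee_pos"],1),np.round(st["ee_rot"],1),np.round(st["force"],1))
c=proj(s,[461.4,-414.5,5]);print(c);g=s["img"].astype(int).sum(2)//3
x0,y0=int(c[0])-16,int(c[1])-14
print(x0)
for v in range(y0,y0+28): print(v,' '.join('%3d'%q for q in g[v,x0:x0+32]))
b=blob(s,c,11);print(b)
E
python3 n.py
```

```text
[ 459.3 -383.4  -12. ] [180.    0.   87.2] [-1.1 -0.4  0.6]
[np.float64(462.2117825510607), np.float64(325.35555207119273)]
446
311  46  51  50  48  47  51  50  50  47  49  47  49  52  59  70  85  99 106 102  88  72  79 117 149 160 165 162 159 157 159 157 157
312  50  49  48  48  48  48  49  51  50  51  50  45  49  52  61  78  93  96  93  82  81 109 145 168 178 173 168 166 161 162 159 158
313  48  49  47  50  46  47  48  50  50  50  48  48  46  51  53  62  76  85  78  77  86 122 161 179 185 184 181 174 172 168 165 161
314  46  50  49  51  48  50  50  47  50  52  48  47  49  48  51  58  72  79  78  78  94 124 151 170 181 187 188 184 181 179 171 167
315  47  54  60  58  58  51  49  52  61  62  55  49  48  47  55  66  90 105 104 104 116 131 138 151 160 172 182 187 186 185 183 178
316  51  60  72  72  64  53  50  55  68  77  64  56  50  48  54  77 108 127 134 136 142 145 139 137 138 149 162 176 183 187 189 186
317  40  55  67  69  64  52  52  59  65  72  67  53  51  46  50  73 107 129 139 147 152 153 147 142 135 138 143 153 165 177 184 189
318  31  41  50  55  54  50  52  54  53  60  56 
[... 2162 characters left out ...]
0 150 159 179 194 200 198 191 176
335 139 149 161 173 180 185 185 180 177 170 164 159 153 150 142 144 146 150 151 153 157 155 155 150 156 172 191 201 201 197 185 160
336 133 136 141 152 164 175 185 186 183 182 177 170 162 154 149 150 151 153 155 157 157 158 158 159 166 186 198 203 200 191 174 152
337 139 141 139 142 146 156 169 180 183 187 186 181 173 168 160 157 151 152 153 155 157 160 159 163 178 194 201 201 196 183 164 152
338 142 143 146 146 145 146 152 159 168 179 185 187 185 183 173 167 161 153 154 153 153 157 161 171 190 198 203 200 190 176 158 155
(array([459.94693878, 324.6       ]), array([451, 314,  19,  20, 245], dtype=int32), array([ 460.65061599, -409.61509201,    5.        ]))
```

>>> step_arm(plan=[-0.2, 0, 0, 0, 0, 0, -0.2, 0, 0, 0, 0, 0, 0, 0, 0, 0, 0, 0, 0.3, 0, 0, 0, 0, 0, 1, 0, 0, 0, 0, 0])

```text
time_s: 20.95
ee_pos: [460.0, -374.3, -11.9]
ee_rot: [179.9, 0.0, 87.0]
force: [0.5, -0.4, -0.1]
gripper_width: 20.2
gripper_force: 0.0
```

>>> step_arm(plan=[1.5, 0, 0, 0, 0, 0, 1.5, 0, 0, 0, 0, 0, 0, 0, -2, 0, 0, 0, 0, 0, -3.5, 0, 0, 0, 0, 0, -3.5, 0, 0, 0])

```text
time_s: 21.37
ee_pos: [460.2, -340.8, 77.8]
ee_rot: [-179.8, -0.2, 87.2]
force: [-0.2, -0.3, 0.1]
gripper_width: 19.9
gripper_force: 0.0
```

>>> step_arm(plan=[3.5, -1.5, -1.5, 0, 0, 0, 3.5, -1.5, -1.5, 0, 0, 0, 3.5, -1.5, -1.5, 0, 0, 0, 3.5, -1.5, -1.5, 0, 0, 0, 3.5, -1.5, -1.5, 0, 0, 0])

```text
time_s: 21.78
ee_pos: [393.4, -162.1, 153.3]
ee_rot: [-180.0, -0.0, 87.1]
force: [0.4, 0.8, 0.1]
gripper_width: 19.9
gripper_force: 0.0
```

```bash
cat > o.py <<'E'
from h import *
s=viewer.grab_frame("scene");t=viewer.grab_frame("top");st=sensors.state();print(np.round(st["ee_pos"],1),np.round(st["force"],1))
o=np.array([461.4,-414.5]);a=np.radians(-93);M=np.array([[np.cos(a),np.sin(a)],[-np.sin(a),np.cos(a)]])
for n,p in(("scene",s),("top",t)):
    g=p["img"].astype(int).sum(2)//3
    ce,st_,X=blob(p,proj(p,[461.4,-414.5,5]),13); print(n,ce,st_,X,"in nest",M@(X[:2]-o))
    # wooden wall pixels: fit nest from bright warm mask
    print([(k,np.round(r["location"],1),round(r["score"],2),onz(p,r["location"],0)[:2].round(1)) for k in("nest","thread_spool","clip","feeder") for r in viewer.pinpoint(k,p)[:2]])
    d=np.array(ce); print("row",g[int(ce[1])][int(ce[0])-26:int(ce[0])+27]); print("col",g[int(ce[1])-26:int(ce[1])+27,int(ce[0])])
save(s,"p");save(t,"q")
E
python3 o.py
```

```text
[ 393.  -160.1  154.7] [ 1.4 -0.1 -0.3]
scene [463.34895833 326.83333333] [456 320  16  15 192] [ 459.06287844 -418.00001574    5.        ] in nest [ 3.61753458 -2.15074194]
[('nest', array([461.6, 326.3]), 0.76, array([ 462.2, -413.8])), ('nest', array([393.1, 361.7]), 0.69, array([ 304.6, -327.4])), ('thread_spool', array([489.6, 302.3]), 0.73, array([ 558.2, -443.3])), ('clip', array([467.5, 285.4]), 0.8, array([ 578.7, -382.9])), ('clip', array([411.9, 261.7]), 0.68, array([ 577.5, -240.6])), ('feeder', array([470.4, 286. ]), 0.3, array([ 580.6, -389.3]))]
row [151 150 146 145 145 144 148 149 150 150 149 151 151 152 152 154 147 126
  87  44  24  23  23  25  27  27  27  24  24  29  25  28  24  34  55  96
 128 142 148 159 178 191 193 193 185 167 153 147 145 148 148 150 151]
col [158 152 150 155 158 159 161 165 168 176 177 165 147 145 155 158 151 150
 132  93  48  31  29  25  27  25  27  26  25  23  25  23  23  30  68 118
 142 147 151 161 179 189 186 165 140 138 143 143 146 148 148 152 154]
top [461.98101266 271.62658228] [455 265  15  14 158] [ 458.46070569 -417.11097397    5.     
[... 179 characters left out ...]
ool', array([187.1, 178.1]), 0.74, array([606.4, 281.8])), ('thread_spool', array([474.7, 240.2]), 0.66, array([ 541. , -443.1])), ('clip', array([451.7, 222.6]), 0.54, array([ 578. , -383.6])), ('feeder', array([395.5, 225.1]), 0.67, array([ 553.7, -247.1]))]
row [168 166 167 168 161 162 160 157 155 156 155 151 149 147 144 135 140 139
 134 106  63  40  40  38  41  41  39  42  42  40  44  37  34  42  69 103
 142 182 196 198 191 171 157 153 156 156 155 153 153 149 149 150 151]
col [154 158 158 158 156 160 160 162 172 180 180 164 150 149 155 157 153 149
 142 108  64  42  35  37  39  42  39  43  40  39  39  35  39  54  93 132
 144 142 149 165 181 187 183 155 144 144 140 142 146 148 147 143 145]
```

Both views put the disc at about (+3, -2.5) mm in the nest frame (limits ±8 and ±15), lying flat. The bystanders have not moved and the arm is clear.

```bash
python3 -c "
from workcell import env
print(env.job_done())"
```

```text
the job is handed in; nothing more can be done
None
```

I pressed the plunger once and pushed the single disc that came out into the rightmost nest. It lies fully inside, about 3 mm off centre in both camera views. Job handed in at about 22 s; the simulator returned no verdict.

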